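# Release the steel ball on the two-lane rolling track

## Robot

A 7-joint arm with a two-finger parallel gripper is mounted at the origin on the work surface. World frame = base frame: x ahead of the robot, y to its left, z up, the work surface at z = 0. Lengths are in m, angles in rad, forces in N, time in s.
With the tool pointing down it reaches from about 0.4 to 0.85 m from the base axis. Payload 4.5 kg.
Tool frame: the origin (TCP) lies midway between the tips of the shut fingers; the grasp point (between the pads) lies 19 mm behind it; z points along the fingers, y is the direction in which the jaws open and shut (so a half turn about z gives the same grasp; the last joint's range is limited). The gripper opens to 88 mm and grips with 3 to 60 N. Pads are 18 mm wide; open, the fingers measure 123 mm over their backs; the gripper's body (75 mm by 187 mm) begins 45 mm behind the grasp point.
Start: joints at [1.177, 0.689, -0.195, 1.565, 0.157, 0.902, -0.215], TCP at [0.259, -0.569, 0.239] pointing down, gripper open.
Joint ranges: [-3.01, 3.01], [-0.46, 2.08], [-1.47, 1.51], [0.13, 2.56], [-1, 4.14], [0.04, 2.09], [-2.66, 2.66]. Speed limits (rad/s): [2.57, 2.57, 3.14, 3.14, 3.14, 3.14, 3.14].

## Interface

Orientations are given as a unit quaternion [x, y, z, w].
In Python, from plant import r, viewer gives the robot as it stands.
- The arm moves only by the tool play_rows, never from a script. Its argument "commands" is a list of rows, each an object with "delta_rot": the turn, a rotation vector about the tool's x, y, z normalised to -1 to 1, where 1 is pi rad, a list of three; "travel": the shift along the tool's x, y, z normalised to -1 to 1, where 1 is 15 cm, a list of three; "gripper": the opening, from -1 (shut) to 1 (fully open). In form: [{"delta_rot": [wx, wy, wz], "travel": [x, y, z], "gripper": gripper}, ...]. A call has 1 to 12 rows; each row is the pose to reach, as a shift and turn from the pose commanded when the call began, along the tool's axes at that moment, turning the shorter way round; what a row does not reach only later rows make up. A row lasts 1/8 s, in which the tool goes at most 62.5 mm and 10.7 degrees, less where a joint would pass 70% of its speed; a pose out of reach is approached as far as the arm can. A call with a number of a shift or a turn outside -1 to 1 is refused whole. A call with a gripper value outside its range is refused whole. The fingers move at their own pace and stop on an object; "force" is the grip in N (left out, the last holds). Time passes only in rows, so rows that repeat a pose let the fingers close. It gives the time, the measured TCP pose, the force and the opening at its end, in the units of the state.
- r.get_state(): the state, without advancing time (a new reading comes with each control period).
- viewer.snapshot(name): name is "scene" or "top" or "wrist"; returns a dict with "color" (384x512x3 uint8, red, green, blue), "z_map" (384x512 float32, m along the optical axis (not along the pixel's ray), 0 where there is no reading), "fx", "fy", "cx", "cy" (pixels), "distortion" ([k1, k2, p1, p2, k3] as OpenCV has them; the pictures are not rectified), "origin" and "attitude" of the camera in the world. Camera axes: x right, y up, looking along -z (the intrinsics and any distortion apply to the point x, -y, -z); pixel columns grow to the right and rows downward; lengths in m; the calibration is good to about 2 mm. A picture is of the moment at which its call begins.
- r.finish_job(): hands the job in, once; it reports no verdict.
Trained networks look in the newest picture that a camera, given by its name, has taken for a name from the list of things; names that differ only in an ending like _2 or _b are one class to them, and where a whole thing is asked for, a point or a joint stands for the part that bears it (a point fixed in the world has none). Each returns a list of dicts, best first, with "conf" (0 to 1); they miss things now and then, are a little off and sometimes report something else, mostly with a low value. They report only what shows in the picture. A call takes as long as a camera call.
- viewer.outline_of(camera, label): "pixels" (384x512 bool, what is visible of it) and "at" ([column, row] in pixels, amid what is visible of it).
- viewer.pinpoint(camera, label): "at" ([column, row] in pixels: a listed point, or the origin of a listed thing).
The state is a dict: "clock": time; "q": joint angles; "qd": joint speeds; "joint_torque": joint torques, N m; "tool_pos": TCP position; "eef_rot": TCP orientation; "contact_force": force on the tool from outside, world axes, zero at the start; "moment": the same for the moment, N m; "opening": opening from 0.0 (shut) to 1.0 (fully open).
Only numpy, scipy, OpenCV 4.12 (cv2) and the standard library are available. Lean on these libraries where they do the work, as an engineer would, in place of code of your own. Each camera call takes 0.05 s, during which the arm holds its last target. There are 200 camera calls.

## Task

Start the steel ball's run on the two-lane track: slide the yellow safety catch of its lane fully aside to the left, press the red button underneath all the way down and hold it a moment so the ball rolls down to the end stop, then let go, leaving that catch open. Leave the orange ball waiting with its own catch shut and its button alone, don't touch either ball, and don't disturb the glassware, cups or other things on the bench.

Things in the scene. Friction and masses are not known exactly. Their poses are not given: they have to be found in the camera images.
- track: Fixed two-lane ball track: baseboard 460 x 290 mm, wooden console (100 x 290 mm, top 80 mm up) nearest the robot, two 37 mm wide channels sloping 8 degrees down to rubber stops. Origin on the bench under the console's middle: x down the track, y to the left lane (lanes at y = +65, -65 mm), z up. Ball at its gate: x = 91 mm; on the end stop: about x = 350 mm. Position and yaw vary.
- catch_left (a joint): Safety catch of the left lane: yellow shutter 62 (x) x 34 (y) mm on the console, its top 100 mm above the bench, covering the red button. 0 = right over the button, 0.050 m = fully open, slid towards the track's +y (left, for both lanes). Stays where left; sliding takes about 1.5 N. Starts between 0 and 0.005.
- catch_left_tab (a point): Top centre of the left catch's upright black grip tab: 34 mm along the track's x, 10 mm thick along its y, standing 22 mm above the yellow shutter (top of tab 122 mm above the bench). Can be pinched from above across its 10 mm or pushed sideways. Moves with the catch.
- button_left (a joint): Red release button of the left lane, under the catch. 0 = up, 0.006 m = fully down; springs back. About 2 N starts it, 5 N holds it fully down. It lowers the red gate of its lane; the gate is below the channel floor from 0.004 m on, and must stay down about half a second for the ball to pass.
- button_left_top (a point): Top centre of the left red button's cap: 26 mm diameter, 94 mm above the bench when up, pressed straight down. When the catch is fully open nothing stands above the cap's pressed height within 28 mm of its centre.
- catch_right (a joint): Safety catch of the right lane: yellow shutter 62 (x) x 34 (y) mm on the console, its top 100 mm above the bench, covering the red button. 0 = right over the button, 0.050 m = fully open, slid towards the track's +y (left, for both lanes). Stays where left; sliding takes about 1.5 N. Starts between 0 and 0.005.
- catch_right_tab (a point): Top centre of the right catch's upright black grip tab: 34 mm along the track's x, 10 mm thick along its y, standing 22 mm above the yellow shutter (top of tab 122 mm above the bench). Can be pinched from above across its 10 mm or pushed sideways. Moves with the catch.
- button_right (a joint): Red release button of the right lane, under the catch. 0 = up, 0.006 m = fully down; springs back. About 2 N starts it, 5 N holds it fully down. It lowers the red gate of its lane; the gate is below the channel floor from 0.004 m on, and must stay down about half a second for the ball to pass.
- button_right_top (a point): Top centre of the right red button's cap: 26 mm diameter, 94 mm above the bench when up, pressed straight down. When the catch is fully open nothing stands above the cap's pressed height within 28 mm of its centre.
- steel_ball_center (a point): Centre of the shiny grey steel ball, 25 mm diameter, 64 g, waiting behind the red gate at the top of one lane (which one varies), centre about 97 mm above the bench.
- orange_ball_center (a point): Centre of the orange plastic ball, 25 mm diameter, 15 g, waiting behind the gate of the other lane.
- steel_ball: The steel ball itself (frame turns as it rolls: use the point).
- orange_ball: The orange ball itself (frame turns as it rolls: use the point).
- beaker_big: Bystander: glass beaker, 72 mm across, 95 mm tall. Origin at the centre of its underside.
- beaker_small: Bystander: glass beaker, 58 mm across, 75 mm tall. Origin at the centre of its underside.
- cylinder: Bystander: white measuring cylinder, 30 mm across, 210 mm tall, on a green foot 68 mm across. Origin at the centre of its underside.
- cup0: Bystander: small white cup, 34 mm across, 45 mm tall. Origin at the centre of its underside.
- cup1: Bystander: small white cup, same as cup0. Origin at the centre of its underside.
- cup2: Bystander: small white cup, same as cup0. Origin at the centre of its underside.
- cup_spare: Bystander: small white cup, same as cup0, standing on the track's baseboard between the two lanes. Origin at the centre of its underside.

How it is judged:
By the outcome, as a careful person would: the job done as asked, in the order asked, and still so for the second after the job is handed in, with the robot touching nothing.
It also fails if it takes over 38 s, if anything falls off the work surface, if the arm or the gripper's body presses on something with over 40 N, if the wrist force passes 120 N, or if a joint passes its speed limit or range.

## Working session

There is one attempt and no reset: what is moved stays moved. The work goes in short steps, Python scripts to look and compute and a tool call to move; the robot and the scene stay as the last step left them, time stands still between calls to the robot, and variables do not carry over. Pictures are saved under pics/ and viewed, about 8 in all and at most 12, crops included, and the job is handed in when it is done.

Besides the shell and the picture viewer there is one more tool, called as name([rows], argument=value, ...), one row to a line, values as JSON. play_rows: Moves the arm, as the interface text tells. Its arguments: {"type":"object","properties":{"commands":{"type":"array","items":{"type":"object","properties":{"delta_rot":{"type":"array","items":{"type":"number","minimum":-1,"maximum":1}},"travel":{"type":"array","items":{"type":"number","minimum":-1,"maximum":1}},"gripper":{"type":"number"}}}},"force":{"type":"number"}},"required":["commands"]}

```bash
mkdir -p pics
cat > h.py <<'E'
import numpy as np, cv2
from scipy.spatial.transform import Rotation as R
from plant import r, viewer
def rot(a):
    a=np.array(a,float)
    return a if a.shape==(3,3) else R.from_quat(a).as_matrix()
def ray(s,uv):
    K=np.array([[s['fx'],0,s['cx']],[0,s['fy'],s['cy']],[0,0,1]])
    p=cv2.undistortPoints(np.array([[uv]],float),K,np.array(s['distortion'],float))[0,0]
    return rot(s['attitude'])@np.array([p[0],-p[1],-1]),np.array(s['origin'])
def at_z(s,uv,z):
    d,o=ray(s,uv); return o+d*(z-o[2])/d[2]
def at_depth(s,uv):
    d,o=ray(s,uv); u,v=np.round(uv).astype(int)
    w=s['z_map'][max(v-1,0):v+2,max(u-1,0):u+2]; w=w[w>0]
    return o+d*np.median(w) if w.size else None
def save(s,n): cv2.imwrite('pics/'+n,s['color'][:,:,::-1])
E
cat > m.py <<'E'
from h import *
Z=dict(catch_left_tab=.122,catch_right_tab=.122,button_left_top=.094,button_right_top=.094,steel_ball_center=.097,orange_ball_center=.097,track=0,beaker_big=0,beaker_small=0,cylinder=0,cup0=0,cup_spare=.01)
st=r.get_state(); print({k:np.round(v,3) for k,v in st.items() if k in('clock','tool_pos','eef_rot','contact_force','opening')})
for c in ('scene','top'):
    s=viewer.snapshot(c); save(s,c+'0.png'); print(c,np.round(s['origin'],3))
    for n,z in Z.items():
        for d in viewer.pinpoint(c,n)[:3 if n=='cup0' else 1]:
            p=at_depth(s,d['at']); print(n,round(d['conf'],2),np.round(d['at']),np.round(at_z(s,d['at'],z),3),None if p is None else np.round(p,3))
E
python3 m.py; python3 -c "
import cv2,numpy as np
a=[cv2.imread(f'pics/{c}0.png') for c in('scene','top')]
cv2.imwrite('pics/both.png',cv2.resize(np.hstack(a),None,fx=.78,fy=.78))"
```

```text
{'clock': np.float64(0.0), 'tool_pos': array([ 0.259, -0.568,  0.238]), 'eef_rot': array([ 0.977,  0.212, -0.   , -0.001]), 'contact_force': array([ 0.092,  0.375, -0.278]), 'opening': np.float64(0.999)}
scene [ 1.169 -0.257  0.835]
catch_left_tab 0.69 [221. 170.] [ 0.499 -0.013  0.122] [ 0.497 -0.012  0.12 ]
catch_right_tab 0.74 [180. 188.] [ 0.506 -0.141  0.122] [ 0.485 -0.138  0.099]
orange_ball_center 0.6 [235. 197.] [ 0.589 -0.012  0.097] [ 0.593 -0.014  0.103]
track 0.92 [202. 206.] [ 0.496 -0.086  0.   ] [ 0.548 -0.099  0.064]
beaker_big 0.96 [382. 168.] [0.641 0.505 0.   ] [0.668 0.467 0.042]
beaker_small 0.65 [337. 152.] [ 0.505  0.424 -0.   ] [0.525 0.403 0.026]
cylinder 0.94 [110. 298.] [ 0.658 -0.409  0.   ] [ 0.675 -0.404  0.027]
cup0 0.66 [ 74. 256.] [ 0.486 -0.466  0.   ] [ 0.65  -0.416  0.201]
cup0 0.62 [ 82. 281.] [ 0.575 -0.462  0.   ] [ 0.587 -0.458  0.017]
cup0 0.49 [106. 244.] [ 0.491 -0.38   0.   ] [ 0.502 -0.378  0.014]
cup_spare 0.55 [231. 249.] [ 0.685 -0.079  0.01 ] [ 0.703 -0.086  0.04 ]
top [0.558 0.03  1.521]
catch_left_tab 0.82 [274. 237.] [ 0.491 -0.023  0.122] [ 0.49  -0.024  0.1  ]
catch_right_tab 0.53 [318. 229.] [ 0.51  -0.148  0.122] [ 0.51  -0.148  0.122]
button_left_top 0.6 [315. 231.] [ 0.504 -0.143  0.094] [ 0.504 -0.142  0.104]
steel_ball_center 0.55 [103. 188.] [0.644 0.463 0.097] [0.649 0.491 0.004]
orange_ball_center 0.67 [414. 236.] [ 0.481 -0.431  0.097] [ 0.476 -0.461  0.005]
track 0.82 [292. 232.] [ 0.499 -0.084  0.   ] [ 0.503 -0.078  0.082]
beaker_big 0.66 [106. 190.] [0.643 0.483 0.   ] [0.642 0.481 0.008]
cylinder 0.86 [392. 177.] [ 0.659 -0.402  0.   ] [ 0.658 -0.398  0.015]
cup0 0.65 [414. 204.] [ 0.573 -0.467  0.   ] [ 0.573 -0.464  0.01 ]
cup0 0.6 [415. 234.] [ 0.482 -0.467  0.   ] [ 0.482 -0.465  0.005]
cup_spare 0.52 [288. 172.] [ 0.682 -0.077  0.01 ] [ 0.682 -0.076  0.019]
```

View pics/both.png

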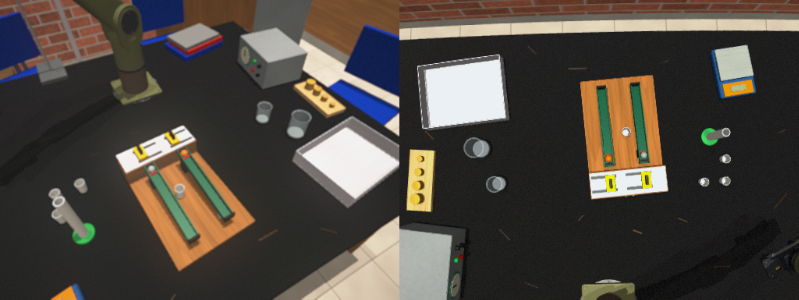

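The steel ball's lane is the right one: the orange ball is at scene (235,197), in the left lane, and the grey ball is in the other. The track yaw is about +0.1 rad and the right tab is near (0.509, -0.146). I'll move above it.

play_rows([
  {"delta_rot":[0,0,0],"travel":[0.9,-0.63,0],"gripper":1},
  {"delta_rot":[0,0,0],"travel":[0.9,-0.63,0],"gripper":1},
  {"delta_rot":[0,0,0],"travel":[0.9,-0.63,0],"gripper":1},
])

```text
clock: 1.68
tool_pos: [0.3449, -0.4237, 0.239]
eef_rot: [0.977, 0.214, 0.001, -0.0]
contact_force: [0.1, -0.8, -0.5]
opening: 1.001
```

play_rows([
  {"delta_rot":[0,0,0],"travel":[0.9,-0.63,0],"gripper":0},
  {"delta_rot":[0,0,0],"travel":[0.9,-0.63,0],"gripper":0},
  {"delta_rot":[0,0,0],"travel":[0.9,-0.63,0],"gripper":0},
])

```text
clock: 2.05
tool_pos: [0.4284, -0.2815, 0.239]
eef_rot: [0.977, 0.214, 0.001, -0.0]
contact_force: [0.1, -1.2, -0.1]
opening: 0.683
```

play_rows([
  {"delta_rot":[0,0,0.105],"travel":[0.7,-0.6,0],"gripper":0},
  {"delta_rot":[0,0,0.105],"travel":[0.7,-0.6,0],"gripper":0},
  {"delta_rot":[0,0,0.105],"travel":[0.7,-0.6,0],"gripper":0},
  {"delta_rot":[0,0,0.105],"travel":[0.7,-0.6,0],"gripper":0},
])

```text
clock: 2.55
tool_pos: [0.485, -0.1587, 0.2388]
eef_rot: [0.999, 0.05, 0.0, 0.0]
contact_force: [0.2, 0.2, 0.0]
opening: 0.497
```

```bash
cat > w.py <<'E'
from h import *
import sys
Z=dict(catch_left_tab=.122,catch_right_tab=.122,button_left_top=.094,button_right_top=.094,steel_ball_center=.097,orange_ball_center=.097)
st=r.get_state(); print(np.round(st['clock'],2),np.round(st['tool_pos'],4),np.round(st['eef_rot'],3),np.round(st['contact_force'],1))
M=rot(st['eef_rot'])
for c in sys.argv[2].split(','):
    s=viewer.snapshot(c); save(s,c+sys.argv[1]+'.png'); print(c,np.round(s['origin'],3))
    for n,z in Z.items():
        for d in viewer.pinpoint(c,n)[:2]:
            p=at_depth(s,d['at']); q=at_z(s,d['at'],z)
            print(n,round(d['conf'],2),np.round(d['at']),np.round(q,4),None if p is None else np.round(p,4),'tool',np.round(M.T@(q-st['tool_pos'])/.15,3))
    # yellow shutter blobs by colour with depth
    h=cv2.cvtColor(s['color'],cv2.COLOR_RGB2HSV); m=((h[...,0]>20)&(h[...,0]<35)&(h[...,1]>150)&(h[...,2]>120)).astype('uint8')
    n,l,stt,ce=cv2.connectedComponentsWithStats(m)
    for i in range(1,n):
        if stt[i,4]>60:
            vs=np.argwhere(l==i)[:,::-1].astype(float); P=np.array([at_z(s,v,.1) for v in vs[::3]])
            (cx,cy),(a,b),t=cv2.minAreaRect((P[:,:2]*1000).astype('float32')); print('yellow',stt[i,4],np.round(ce[i]),'centre',round(cx,1),round(cy,1),'size',round(a,1),round(b,1),'ang',round(t,1))
E
python3 w.py 1 wrist
```

```text
2.55 [ 0.485  -0.1587  0.2388] [0.999 0.05  0.    0.   ] [0.2 0.2 0. ]
wrist [ 0.556 -0.152  0.385]
catch_left_tab 0.86 [110. 162.] [ 0.4962 -0.0166  0.122 ] [ 0.4963 -0.0168  0.1224] tool [ 0.169 -0.935  0.778]
catch_right_tab 0.71 [475.  45.] [ 0.6304 -0.3345  0.122 ] [ 0.6585 -0.4032  0.0226] tool [0.846 1.263 0.779]
catch_right_tab 0.68 [247. 164.] [ 0.5077 -0.1482  0.122 ] [ 0.5079 -0.1482  0.123 ] tool [ 0.158 -0.055  0.778]
button_left_top 0.55 [125. 157.] [ 0.4963 -0.0181  0.094 ] [ 0.4985 -0.0231  0.1049] tool [ 0.169 -0.925  0.965]
steel_ball_center 0.72 [252.  68.] [ 0.5973 -0.1438  0.097 ] [ 0.5956 -0.1442  0.1087] tool [ 0.754 -0.024  0.945]
orange_ball_center 0.97 [112.  66.] [ 0.5849 -0.0101  0.097 ] [ 0.5838 -0.0154  0.1078] tool [ 0.762 -0.919  0.945]
yellow 904 [126. 156.] centre 498.1 -18.7 size 59.7 33.0 ang 4.7
yellow 1121 [248. 157.] centre 507.6 -148.8 size 60.1 31.2 ang 4.5
```

View pics/wrist1.png

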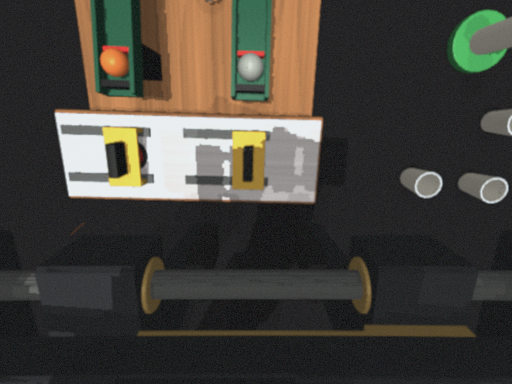

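Wrist view: the steel ball is at (252,68) in the right lane, the orange ball at (116,62), and the right catch tab at (247,164). The colour fit puts the right catch at (0.5077, -0.1485) with yaw about 0.08, which agrees with the network. I'll go down and pinch.

play_rows([
  {"delta_rot":[0,0,0.006],"travel":[0.158,-0.055,0.3],"gripper":0},
  {"delta_rot":[0,0,0.006],"travel":[0.158,-0.055,0.6],"gripper":0},
  {"delta_rot":[0,0,0.006],"travel":[0.158,-0.055,0.8],"gripper":0},
  {"delta_rot":[0,0,0.006],"travel":[0.158,-0.055,0.9],"gripper":0},
  {"delta_rot":[0,0,0.006],"travel":[0.158,-0.055,0.9],"gripper":0},
])

```text
clock: 3.52
tool_pos: [0.5072, -0.149, 0.1033]
eef_rot: [0.999, 0.039, -0.001, -0.0]
contact_force: [0.4, -0.3, -0.3]
opening: 0.502
```

play_rows([
  {"gripper":-1,"delta_rot":[0,0,0],"travel":[0,0,0]},
  {"gripper":-1,"delta_rot":[0,0,0],"travel":[0,0,0]},
  {"gripper":-1,"delta_rot":[0,0,0],"travel":[0,0,0]},
  {"gripper":-1,"delta_rot":[0,0,0],"travel":[0,0,0]},
  {"gripper":-1,"delta_rot":[0,0,0],"travel":[0,0,0]},
], force=12)

```text
clock: 4.15
tool_pos: [0.5078, -0.1484, 0.1042]
eef_rot: [0.999, 0.04, 0.0, -0.0]
contact_force: [-0.1, 0.7, 5.4]
opening: 0.11
```

The tab is gripped (opening 9.7 mm). Now I slide it left.

play_rows([
  {"gripper":-1,"delta_rot":[0,0,0],"travel":[0,-0.1,0]},
  {"gripper":-1,"delta_rot":[0,0,0],"travel":[0,-0.2,0]},
  {"gripper":-1,"delta_rot":[0,0,0],"travel":[0,-0.28,0]},
  {"gripper":-1,"delta_rot":[0,0,0],"travel":[0,-0.3,0]},
  {"gripper":-1,"delta_rot":[0,0,0],"travel":[0,-0.3,0]},
])

```text
clock: 4.78
tool_pos: [0.5044, -0.1026, 0.1042]
eef_rot: [0.999, 0.04, 0.001, -0.0]
contact_force: [-0.6, 0.9, 7.0]
opening: 0.111
```

play_rows([
  {"gripper":-1,"delta_rot":[0,0,0],"travel":[0,-0.02,0]},
  {"gripper":-1,"delta_rot":[0,0,0],"travel":[0,-0.03,0]},
  {"gripper":-1,"delta_rot":[0,0,0],"travel":[0,-0.03,0]},
])

```text
clock: 5.15
tool_pos: [0.5041, -0.0989, 0.1042]
eef_rot: [0.999, 0.04, 0.001, 0.0]
contact_force: [-0.6, 0.5, 6.6]
opening: 0.115
```

play_rows([
  {"gripper":-1,"delta_rot":[0,0,0],"travel":[0,-0.015,0]},
  {"gripper":-1,"delta_rot":[0,0,0],"travel":[0,-0.025,0]},
  {"gripper":-1,"delta_rot":[0,0,0],"travel":[0,-0.025,0]},
])

```text
clock: 5.52
tool_pos: [0.5041, -0.0984, 0.1042]
eef_rot: [0.999, 0.038, 0.001, 0.002]
contact_force: [1.2, -6.7, 4.4]
opening: 0.113
```

The catch is at its end stop: the force rose to 6.7 N and motion stalled after about 50 mm. Release, lift and look.

play_rows([
  {"gripper":-0.3,"delta_rot":[0,0,0],"travel":[0,0,0]},
  {"gripper":-0.3,"delta_rot":[0,0,0],"travel":[0,0,0]},
  {"gripper":-0.3,"delta_rot":[0,0,0],"travel":[0,0,0]},
  {"gripper":-0.3,"delta_rot":[0,0,0],"travel":[0,0,-0.2]},
  {"gripper":-0.3,"delta_rot":[0,0,0],"travel":[0,0,-0.5]},
  {"gripper":-0.3,"delta_rot":[0,0,0],"travel":[0,0,-0.8]},
  {"gripper":-1,"delta_rot":[0,0,0],"travel":[0,0.3,-0.8]},
  {"gripper":-1,"delta_rot":[0,0,0],"travel":[0,0.35,-0.8]},
  {"gripper":-1,"delta_rot":[0,0,0],"travel":[0,0.35,-0.8]},
])

```text
clock: 6.65
tool_pos: [0.507, -0.1479, 0.2233]
eef_rot: [0.999, 0.039, -0.001, -0.0]
contact_force: [-0.2, 0.8, 0.3]
opening: 0.029
```

```bash
python3 w.py 2 wrist
```

```text
6.65 [ 0.507  -0.1479  0.2233] [ 0.999  0.039 -0.001 -0.   ] [-0.2  0.8  0.3]
wrist [ 0.578 -0.143  0.37 ]
catch_left_tab 0.83 [114. 193.] [ 0.4951 -0.0155  0.122 ] [ 0.4953 -0.0158  0.1227] tool [-0.01  -0.886  0.676]
catch_right_tab 0.74 [204. 192.] [ 0.5027 -0.0995  0.122 ] [ 0.5028 -0.0996  0.1226] tool [-0.003 -0.324  0.676]
catch_right_tab 0.31 [258.  89.] [ 0.5979 -0.1434  0.122 ] [ 0.5989 -0.1434  0.1098] tool [0.607 0.018 0.675]
button_left_top 0.42 [130. 183.] [ 0.4979 -0.0178  0.094 ] [ 0.5007 -0.0222  0.1037] tool [ 0.008 -0.869  0.863]
button_right_top 0.69 [258. 180.] [ 0.5113 -0.1508  0.094 ] [ 0.5116 -0.1508  0.0952] tool [0.028 0.022 0.862]
steel_ball_center 0.75 [256.  90.] [ 0.5985 -0.1412  0.097 ] [ 0.5976 -0.1413  0.1096] tool [0.612 0.004 0.841]
orange_ball_center 0.95 [116.  94.] [ 0.584  -0.0108  0.097 ] [ 0.5838 -0.0161  0.1079] tool [ 0.584 -0.87   0.842]
orange_ball_center 0.31 [503. 136.] [ 0.575  -0.3838  0.097 ] [ 0.574  -0.455   0.0163] tool [0.33  1.604 0.841]
yellow 172 [136. 172.] centre 506.3 -31.0 size 66.7 28.4 ang 33.1
yellow 1007 [209. 181.] centre 505.0 -100.2 size 61.0 32.5 ang 4.5
yellow 142 [129. 186.] centre 493.3 -16.3 size 42.4 22.3 ang 12.1
```

View pics/wrist2.png

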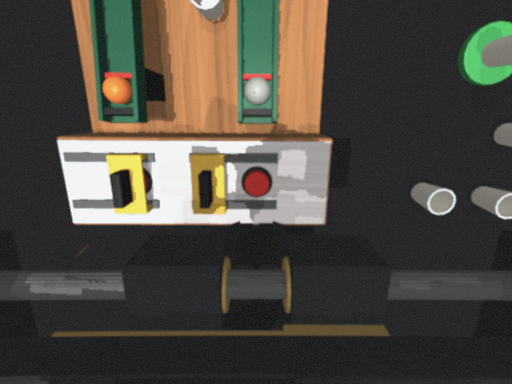

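Button at (258,183) is fully uncovered, at about (0.509, -0.150). The left catch hasn't moved. I'll press with shut fingers.

play_rows([
  {"gripper":-1,"delta_rot":[0,0,0],"travel":[0.018,0.015,0.4]},
  {"gripper":-1,"delta_rot":[0,0,0],"travel":[0.018,0.015,0.7]},
  {"gripper":-1,"delta_rot":[0,0,0],"travel":[0.018,0.015,0.82]},
  {"gripper":-1,"delta_rot":[0,0,0],"travel":[0.018,0.015,0.87]},
  {"gripper":-1,"delta_rot":[0,0,0],"travel":[0.018,0.015,0.91]},
  {"gripper":-1,"delta_rot":[0,0,0],"travel":[0.018,0.015,0.935]},
  {"gripper":-1,"delta_rot":[0,0,0],"travel":[0.018,0.015,0.935]},
  {"gripper":-1,"delta_rot":[0,0,0],"travel":[0.018,0.015,0.935]},
])

```text
clock: 8.0
tool_pos: [0.5098, -0.1495, 0.088]
eef_rot: [0.999, 0.04, 0.0, 0.0]
contact_force: [-9.5, 4.2, 38.1]
opening: 0.007
```

It's fully down at z = 0.088, but the force is high, so I'll ease off a little while holding.

play_rows([
  {"gripper":-1,"delta_rot":[0,0,0],"travel":[0,0,-0.018]},
  {"gripper":-1,"delta_rot":[0,0,0],"travel":[0,0,-0.018]},
  {"gripper":-1,"delta_rot":[0,0,0],"travel":[0,0,-0.018]},
  {"gripper":-1,"delta_rot":[0,0,0],"travel":[0,0,-0.018]},
  {"gripper":-1,"delta_rot":[0,0,0],"travel":[0,0,-0.018]},
  {"gripper":-1,"delta_rot":[0,0,0],"travel":[0,0,-0.018]},
  {"gripper":-1,"delta_rot":[0,0,0],"travel":[0,0,-0.018]},
  {"gripper":-1,"delta_rot":[0,0,0],"travel":[0,0,-0.018]},
])

```text
clock: 9.0
tool_pos: [0.5102, -0.1497, 0.0883]
eef_rot: [0.999, 0.04, 0.0, 0.0]
contact_force: [-4.3, 3.1, 14.7]
opening: 0.007
```

```bash
python3 w.py 3 wrist,scene | grep -v yellow; python3 -c "
import cv2,numpy as np
a=[cv2.imread(f'pics/{c}3.png') for c in('wrist','scene')]
cv2.imwrite('pics/both3.png',cv2.resize(np.hstack(a),None,fx=.78,fy=.78))"
```

```text
9.0 [ 0.5102 -0.1497  0.0883] [0.999 0.04  0.    0.   ] [-4.3  3.1 14.7]
wrist [ 0.581 -0.145  0.235]
scene [ 1.169 -0.257  0.835]
catch_left_tab 0.52 [222. 171.] [ 0.503  -0.0123  0.122 ] [ 0.5011 -0.0116  0.1199] tool [ 0.025 -0.917 -0.225]
catch_right_tab 0.73 [196. 180.] [ 0.5001 -0.0893  0.122 ] [ 0.4786 -0.0839  0.0991] tool [-0.035 -0.407 -0.225]
steel_ball_center 0.54 [242. 302.] [ 0.8692 -0.136   0.097 ] [ 0.8562 -0.1307  0.0651] tool [ 2.393  0.098 -0.056]
orange_ball_center 0.53 [236. 199.] [ 0.5963 -0.0129  0.097 ] [ 0.5967 -0.0131  0.0975] tool [ 0.645 -0.864 -0.057]
```

View pics/both3.png

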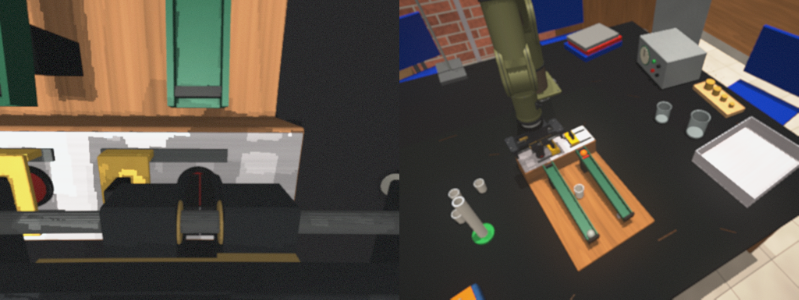

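The steel ball is at the end stop: scene pixel (242,302), about 348 mm down the lane. The orange ball still waits. Let go and lift clear.

play_rows([
  {"gripper":-1,"delta_rot":[0,0,0],"travel":[0,0,-0.15]},
  {"gripper":-1,"delta_rot":[0,0,0],"travel":[0,0,-0.5]},
  {"gripper":-1,"delta_rot":[0,0,0],"travel":[0,0,-0.9]},
  {"gripper":-1,"delta_rot":[0,0,0],"travel":[0,0,-1]},
  {"gripper":-1,"delta_rot":[0,0,0],"travel":[0,0,-1]},
])

```text
clock: 10.32
tool_pos: [0.5118, -0.1504, 0.2383]
eef_rot: [0.999, 0.039, 0.003, 0.001]
contact_force: [-0.3, 0.9, -0.4]
opening: 0.006
```

```bash
python3 w.py 4 wrist,scene; python3 -c "
import cv2,numpy as np
a=[cv2.imread(f'pics/{c}4.png') for c in('wrist','scene')]
cv2.imwrite('pics/both4.png',cv2.resize(np.hstack(a),None,fx=.78,fy=.78))"
```

```text
10.32 [ 0.5118 -0.1504  0.2383] [0.999 0.039 0.003 0.001] [-0.3  0.9 -0.4]
wrist [ 0.582 -0.145  0.385]
catch_left_tab 0.85 [122. 193.] [ 0.4957 -0.0182  0.122 ] [ 0.496  -0.0187  0.123 ] tool [-0.042 -0.888  0.774]
catch_right_tab 0.78 [205. 191.] [ 0.5043 -0.1005  0.122 ] [ 0.5045 -0.1007  0.1228] tool [-0.028 -0.336  0.775]
button_left_top 0.4 [135. 183.] [ 0.4993 -0.0196  0.094 ] [ 0.5014 -0.0228  0.1014] tool [-0.019 -0.877  0.961]
button_right_top 0.84 [254. 183.] [ 0.5097 -0.15    0.094 ] [ 0.5098 -0.15    0.0945] tool [-0.019 -0.005  0.962]
button_right_top 0.29 [210.  14.] [ 0.6681 -0.0955  0.094 ] [ 0.6913 -0.0821  0.0156] tool [ 1.063 -0.284  0.967]
orange_ball_center 0.59 [119.  97.] [ 0.5874 -0.0088  0.097 ] [ 0.5871 -0.0146  0.1094] tool [ 0.572 -0.903  0.944]
yellow 164 [139. 174.] centre 506.2 -30.7 size 65.4 30.3 ang 32.3
yellow 966 [209. 183.] centre 504.9 -99.9 size 61.2 31.9 ang 3.9
yellow 135 [131. 187.] centre 493.6 -15.1 size 44.5 21.8 ang 5.3
scene [ 1.169 -0.257  0.835]
catch_left_tab 0.56 [221. 169.] [ 0.494  -0.0103  0.122 ] [ 0.4741 -0.0031  0.1011] tool [
[... 246 characters left out ...]
]
button_left_top 0.57 [220. 171.] [ 0.4737 -0.0058  0.094 ] [ 0.5004 -0.0155  0.1225] tool [-0.182 -0.982  0.96 ]
button_right_top 0.44 [236. 203.] [ 0.6066 -0.0204  0.094 ] [ 0.6022 -0.0186  0.0883] tool [ 0.693 -0.815  0.965]
button_right_top 0.43 [179. 193.] [ 0.494  -0.1451  0.094 ] [ 0.4956 -0.1454  0.0958] tool [-0.121 -0.046  0.962]
steel_ball_center 0.69 [243. 292.] [ 0.8492 -0.1231  0.097 ] [ 0.8293 -0.1148  0.0511] tool [ 2.252 -0.005  0.954]
steel_ball_center 0.48 [245. 301.] [ 0.871  -0.1294  0.097 ] [ 0.8591 -0.1243  0.0677] tool [2.393 0.048 0.955]
yellow 145 [220. 177.] centre 497.5 -17.3 size 70.4 29.8 ang 3.0
yellow 92 [195. 189.] centre 503.2 -102.2 size 69.1 25.5 ang 12.3
```

View pics/both4.png

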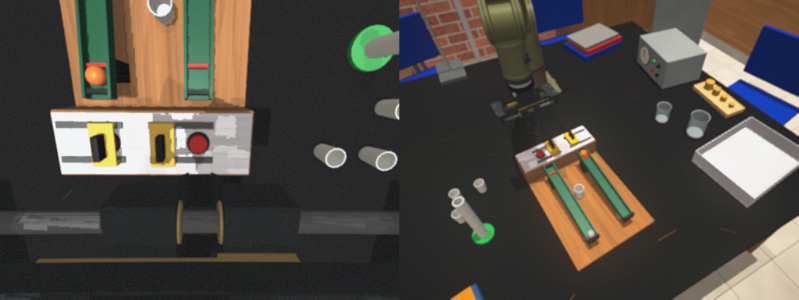

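The final pictures show the right catch open, the button and gate back up, the steel ball at its stop, and the orange ball and other things where they were. Handing in.

```bash
python3 -c "
from plant import r
print(r.finish_job())"
```

```text
the job is handed in; nothing more can be done
None
```

The steel ball was in the right lane, and it has rolled down to its end stop. I handed the job in at about 10.4 s, with no verdict reported.

- **Catch:** I pinched the right catch's tab and slid it about 50 mm left, until the force rose to about 7 N at its stop. I then released it; it measured 50 mm from the button and was still open at the end.
- **Button:** I pressed it with shut fingers fully down (tool tip at z = 0.088) and held it for more than 1 s, then lifted straight up.
- **Last checks:** The steel ball was about 348 mm down its lane. The button and gate were back up. The orange ball was still waiting behind its gate with its catch where it started. The cups and glassware in view looked unmoved.
- **What was off:**
  - The button press briefly reached about 38 N vertically on the fingertips (about 40 N in total) before I eased it to 15 N. The 40 N limit is stated for the arm and gripper body, not the fingers, and I saw no damage.
  - A few network detections were clearly wrong, such as the right button and tab being placed near the orange ball in the scene view. I discarded those against the pictures.

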